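# Load a die insert through the sprung flap of the marking station

### The job

Set the stepped die insert on the infeed ledge of the marking station and push it along the lane, through the sprung flap gate and in under the hood, until it is fully home: the stop's plunger pushed in and the insert bearing on the rubber buffer behind it. The stop is set differently each time and cannot be seen, so feel for it, and press it onto the buffer gently: about 10 N more than the drag of sliding, never over 15 N more. Leave the insert lying home in the lane with the flap swung shut behind it, and leave the other things on the bench where they are.

Things in the scene. Friction and masses are not known exactly. Their poses are not given: they have to be found in the camera images.
- insert: Stepped tool-steel block, loose, 0.75 to 0.85 kg, standing on its base. Base 100 (x) x 44 (y) x 20 mm high; on its middle a narrower tenon 44 (x) x 24 (y) mm rising from 20 to 50 mm, good to grip across its 24 mm from above. Origin: centre of the underside; x along its length, z up. The same either way round.
- station: Marking station with its infeed lane, fixed, 0.6 m long. Origin: on the bench, under the lane's centre line, at the gate. x: feed direction, y: to the left of the feed, z up. Flat steel lane floor 6 mm above the bench from x = -170 mm on. The lane is open on top up to the hood; guides 49 mm apart inside, their tops 22 mm above the bench. Grey housing 150 mm high from x = 265 mm.
- ledge (a point): Infeed ledge where the insert is laid: point on the lane floor's centre line 90 mm before the gate (6 mm above the bench), axes as the station's. The ledge runs from station x = -170 to 0 mm. Its aluminium guides, 6 mm thick, tops 22 mm above the bench, flare from 75 mm apart at x = -165 to 49 mm at x = -63 mm, then run straight.
- gate (a point): Point on the lane floor's centre line at the gate, 6 mm above the bench, axes as the station's. Past it, from x = 0 to 64 mm, the left guide steps back to y = 39 mm to take the opened flap, then slants back to y = 24.5 mm at x = 86 mm.
- hood (a point): Middle of the front edge of the hood's roof, 155 mm past the gate, 70 mm above the bench. Grey roof to x = 265 mm, underside 64 mm above the bench. It hides an adjustable stop, a plunger before a rubber buffer. With plunger fully in and buffer just touched, the insert's rear face lies 66 to 111 mm past the gate (its centre 50 mm more), different in each run.
- flap (a joint): Steel flap, 52 mm long, 3 mm thick, 9 to 45 mm above the bench, on an upright hinge left of the lane (station x = 4, y = 31 mm). 0 = shut across the lane; grows as it swings in the feed direction; 1.57 = along the lane, 1.6 = its end (rad). A spring shuts it, 0.3 to 2.5 N at its edge. It shuts only when nothing is within 54 mm of the hinge in its sweep: lift the pusher out.
- plunger (a joint): The stop's plunger, a steel pin of 10 mm diameter, 11 mm above the lane floor: 0 = out, 0.008 m = fully in, flush with the buffer. Light spring, 0.2 to 0.6 N: less than the friction of the insert on the floor, so the insert stays where it is left.
- buffer (a joint): How far the stop's rubber buffer is squeezed by the insert (m): 0 = free, 4 N per mm plus damping of 0.2 N per mm/s, 12 mm of travel. It springs back when the push ends and may return the insert by a few millimetres, the plunger still in.
- plain_block: Bystander: plain ground steel block 70 x 40 x 24 mm without a tenon, loose. Origin: centre of its underside.
- pillar: Bystander: standing guide pillar 120 mm tall, foot 44 mm across. Origin: centre of its underside.
- oil_jar: Bystander: closed jar, 48 mm across, 60 mm tall. Origin: centre of its underside.
- screwdriver: Bystander: screwdriver lying on the bench, long axis x.
- bush: Bystander: steel guide bush (ring) 44 mm across, 30 mm high. Origin: centre of its underside.
Not all that is in view belongs to the job. Leave any brown or pink look-alike of the insert alone.

How it is judged:
By the outcome, as a careful person would: the job done as asked, in the order asked, and still so for the second after the job is handed in, with the robot touching nothing.
It also fails if it takes over 72 s, if anything falls off the work surface, if the arm or the gripper's body presses on something with over 40 N, if the wrist force passes 120 N, or if a joint passes its speed limit or range.

### The arm

A 6-joint arm with a two-finger parallel gripper is mounted at the origin on the work surface. World frame = base frame: x ahead of the robot, y to its left, z up, the work surface at z = 0. Lengths are in m, angles in rad, forces in N, time in s.
With the tool pointing down it reaches from about 0.35 to 0.975 m from the base axis. Payload 4.9 kg.
Tool frame: the origin (TCP) lies midway between the tips of the shut fingers; the grasp point (between the pads) lies ctrl.grip_point_offset behind it (ctrl.grip_point_offset is the distance from the TCP to the grasp point, in m); x points along the fingers, y is the direction in which the jaws open and shut, and the axes are right-handed (so a half turn about x gives the same grasp; the last joint's range is limited). The gripper opens to 85 mm and grips with 20 to 120 N. Pads are 22 mm wide; open, the fingers measure 114 mm over their backs; the gripper's body (76 mm by 85 mm) begins 54 mm behind the grasp point. The pads swing forward as they close: fully open they stand 13 mm farther back than shut.
Start: joints at [1.225, 0.053, 1.613, -0, 1.476, -0.119], TCP at [0.141, 0.609, 0.231] pointing down, gripper open.
Joint ranges: [-3.01, 3.01], [-1.01, 2.22], [0.06, 2.58], [-1.02, 4.17], [0.09, 2.62], [-3.14, 3.14]. Speed limits (rad/s): [2.57, 2.57, 3.14, 3.14, 3.14, 3.14].

### API

Orientations are given as a rotation vector (axis times angle).
In Python, from station import ctrl gives the robot as it stands. The module is installed in compiled form; this text tells all that it offers.
- The arm moves only by the tool drive_tool, never from a script. Its argument "commands" is text: rows parted by semicolons, each of 5 numbers parted by spaces: the closure, from -1 (fully open) to 1 (shut), so that 0 is half open, then the shift along the tool's x, y, z in units of 40 mm (1.0 is 40 mm), then the turn about the tool's x in units of 5 degrees (1.0 is 5 degrees). A call has 1 to 8 rows; each row is the pose to reach, as a shift and turn from the pose commanded when the call began, along the tool's axes at that moment; what a row does not reach only later rows make up. A row lasts 1/12 s, in which the tool goes at most 41.7 mm and 7.16 degrees, less where a joint would pass 70% of its speed; a pose out of reach is approached as far as the arm can. A call with a gripper value outside its range is refused whole. The fingers move at their own pace and stop on an object; "newtons" is the grip in N (left out, the last holds). Time passes only in rows, so rows that repeat a pose let the fingers close. It gives the time, the measured TCP pose, the force and the opening at its end, in the units of the state.
- ctrl.get_obs(): the state, without advancing time (a new reading comes with each control period).
- ctrl.get_image(name): name is "side" or "top"; returns (picture, depth): 384x512x3 uint8, blue, green, red; 384x512 float32, m along the optical axis (not along the pixel's ray), 0 where there is no reading.
- ctrl.camera_info(name): a dict with "K" (3x3 intrinsics, pixels), "k1" (the pictures are not rectified: a ray, as slopes to the right and down, at radius r is drawn at 1 + k1 r^2 times it, then the intrinsics apply), "T" (4x4, takes a point from camera to world coordinates). Camera axes: x right, y down, z forward; pixel columns grow to the right and rows downward; lengths in m; the calibration is good to about 2 mm. A picture is of the moment at which its call begins. camera_info takes no time and is no camera call.
- ctrl.finish_job(): hands the job in, once; it reports no verdict.
The state is a dict: "t": time; "q": joint angles; "dq": joint speeds; "effort": joint torques, N m; "tool_pos": TCP position; "tool_rot": TCP orientation; "contact_force": force on the tool from outside, world axes, zero at the start; "wrist_torque": the same for the moment, N m; "opening": finger opening in m.
Only numpy, scipy, OpenCV 4.12 (cv2) and the standard library are available. Lean on these libraries where they do the work, as an engineer would, in place of code of your own. Each camera call takes 0.05 s, during which the arm holds its last target.

## Working session

There is one attempt and no reset: what is moved stays moved. The work goes in short steps, Python scripts to look and compute and a tool call to move; the robot and the scene stay as the last step left them, time stands still between calls to the robot, and variables do not carry over. Pictures are saved under pics/ and viewed, and the job is handed in when it is done.

Besides the shell and the picture viewer there is one more tool, called after ">>>" as name(argument=value, ...), one argument or row to a line, values as JSON. drive_tool: Moves the arm, as the interface text tells. Its arguments: {"type":"object","properties":{"commands":{"type":"string"},"newtons":{"type":"number"}},"required":["commands"]}

```bash
mkdir -p pics
cat > h.py <<'E'
import numpy as np, cv2
from station import ctrl
def grab(tag):
    out={}
    for n in ("side","top"):
        im,d=ctrl.get_image(n); cv2.imwrite(f"pics/{tag}_{n}.png",im); np.savez(f"pics/{tag}_{n}.npz",im=im,d=d); out[n]=(im,d)
    return out
def load(tag,n):
    z=np.load(f"pics/{tag}_{n}.npz"); return z['im'],z['d']
def ray(n,uv):
    c=ctrl.camera_info(n);K=np.array(c["K"],float);T=np.array(c["T"])
    uv=np.atleast_2d(np.array(uv,float))
    p=cv2.undistortPoints(uv.reshape(-1,1,2),K,np.array([c["k1"],0,0,0.])).reshape(-1,2)
    d=np.c_[p,np.ones(len(p))]@T[:3,:3].T
    return T[:3,3],d
def onz(n,uv,z):
    o,d=ray(n,uv); return o+d*((z-o[2])/d[:,2])[:,None]
def proj(n,P):
    c=ctrl.camera_info(n);K=np.array(c["K"],float);T=np.linalg.inv(np.array(c["T"]))
    P=np.atleast_2d(P)@T[:3,:3].T+T[:3,3]
    return cv2.projectPoints(P.reshape(-1,1,3),np.zeros(3),np.zeros(3),K,np.array([c["k1"],0,0,0.]))[0].reshape(-1,2)
def cloud(n,d):
    v,u=np.mgrid[:384,:512]; o,r=ray(n,np.c_[u.ravel(),v.ravel()])
    P=o+r*d.ravel()[:,None]; return P.reshape(384,512,3)
E
python3 - <<'E'
from h import *
grab("a")
for n in("side","top"):
    c=ctrl.camera_info(n);print(n,np.round(c["K"],1).tolist(),c["k1"],np.round(c["T"],3).tolist())
print(ctrl.get_obs(), ctrl.grip_point_offset)
E
```

```text
side [[429.4, 0.0, 249.6], [0.0, 429.4, 194.2], [0.0, 0.0, 1.0]] -0.07704591873152768 [[0.899, -0.214, 0.382, 0.104], [-0.438, -0.467, 0.768, -0.869], [0.015, -0.858, -0.514, 0.6], [0.0, 0.0, 0.0, 1.0]]
top [[496.6, 0.0, 253.3], [0.0, 496.6, 193.3], [0.0, 0.0, 1.0]] -0.07955439819634372 [[-0.017, -0.992, 0.128, 0.311], [-1.0, 0.019, 0.015, -0.123], [-0.018, -0.128, -0.992, 1.378], [0.0, 0.0, 0.0, 1.0]]
{'t': 0.1, 'q': array([ 1.22500646e+00,  5.33186446e-02,  1.61416706e+00, -3.15443256e-05,
        1.47601285e+00, -1.19031897e-01]), 'dq': array([-0.00138815, -0.00184166, -0.00311782, -0.00117421, -0.00265616,
       -0.0010638 ]), 'effort': array([-1.19039379e-05, -3.94901776e+01, -3.71361959e+01, -1.67142039e-04,
        3.92503527e-03, -8.62339704e-06]), 'tool_pos': array([0.14034444, 0.60845123, 0.23016253]), 'tool_rot': array([ 0.17656896,  1.56386333, -0.17949892]), 'contact_force': array([ 0.33538818, -0.14299154,  0.1202885 ]), 'wrist_torque': array([-0.00543139, -0.00239767,  0.01513805]), 'opening': 0.08528395680490504} 0.0187
```

View pics/a_side.png

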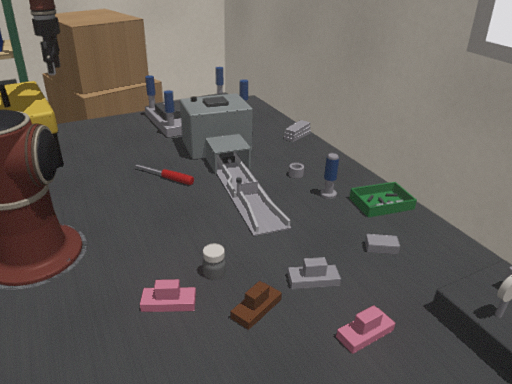

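View pics/a_top.png

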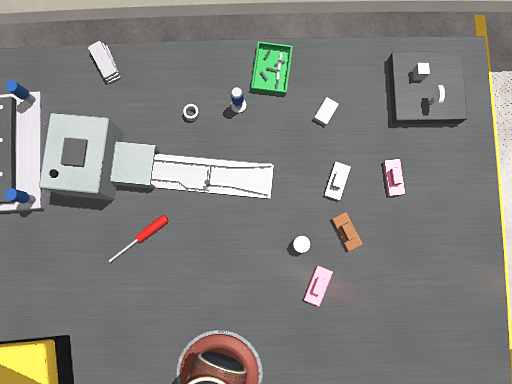

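The top view shows the grey insert near (338,181), with brown and pink look-alikes beside it, the ledge end near (272,180) and the flap near (208,178). Next I measure them.

Run:
```python
from h import *
im,d=load("a","top")
a=cv2.resize(im[130:230,130:290],None,fx=5,fy=5,interpolation=cv2.INTER_CUBIC);cv2.imwrite("pics/z1.png",a)
a=cv2.resize(im[140:220,300:380],None,fx=6,fy=6,interpolation=cv2.INTER_CUBIC);cv2.imwrite("pics/z2.png",a)
s,_=load("a","side")
a=cv2.resize(s[140:300,190:350],None,fx=3.7,fy=3.7,interpolation=cv2.INTER_CUBIC);cv2.imwrite("pics/z3.png",a)
P=cloud("top",d)
sub=P[155:210,318:360];g=im[155:210,318:360]
for lo,hi in((.012,.03),(.04,.06)):
    m=(sub[...,2]>lo)&(sub[...,2]<hi)
    pts=sub[m];print(lo,m.sum(),np.median(pts,0) if m.any() else 0)
    if m.sum()>10: print(cv2.minAreaRect((pts[:,:2]*1000).astype(np.float32)))
# brightness contour of insert
hsv=cv2.cvtColor(im,cv2.COLOR_BGR2HSV)
m=((hsv[...,2]>110)&(hsv[...,1]<40)).astype(np.uint8)
n,l,st,c=cv2.connectedComponentsWithStats(m)
for i in range(1,n):
    if st[i,4]>60: print(i,st[i],c[i].round(1),onz("top",c[i],.02).round(3))
```

```text
0.012 403 [ 0.50921676 -0.3317718   0.01947426]
((517.3353271484375, -335.8477478027344), (44.69453048706055, 100.77727508544922), 70.7725830078125)
0.04 143 [ 0.51628022 -0.33561258  0.04867327]
((517.4906005859375, -336.4841613769531), (24.014392852783203, 44.32703399658203), 69.47945404052734)
1 [     0      0    512    384 167665] [258.6 191.9] [[ 0.49  -0.117  0.02 ]]
71 [ 491   71   21  256 2423] [505.  153.7] [[ 0.585 -0.815  0.02 ]]
103 [189 378  36   6  82] [206.3 380.2] [[-0.014  0.032  0.02 ]]
```

View pics/z1.png

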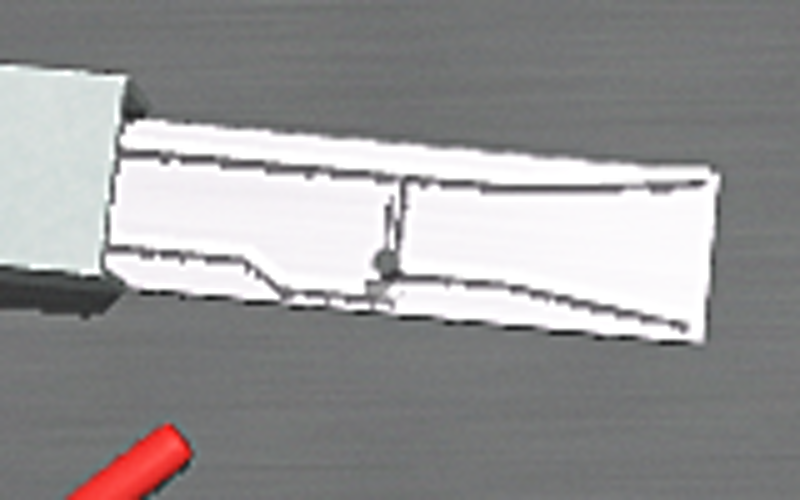

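View pics/z2.png

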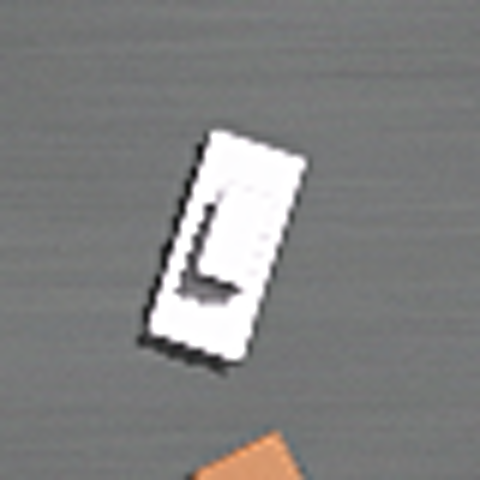

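View pics/z3.png

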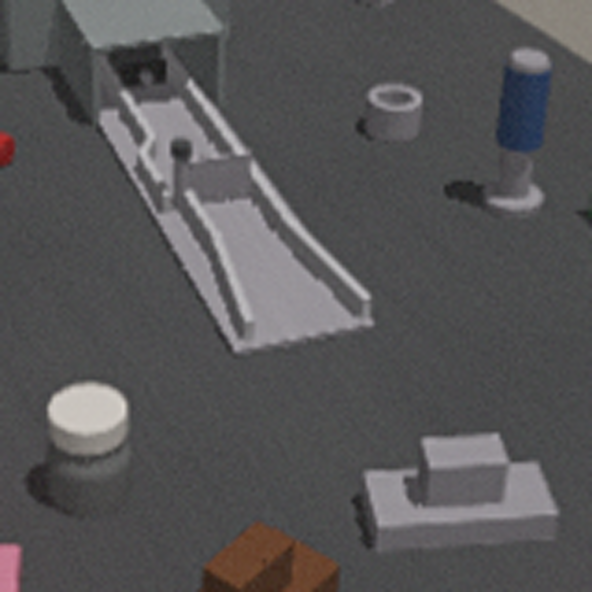

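Run:
```python
from h import *
def line(ps,n=0):
    v=cv2.fitLine(np.array(ps,np.float32),cv2.DIST_L2,0,.01,.01).ravel();return v
im,d=load("a","top");P=cloud("top",d)
# plate mask by brightness
g=cv2.cvtColor(im,cv2.COLOR_BGR2GRAY)
print(g[150:200,240].tolist())
# plate edges per column (outer), 165..265
up=[];lo=[]
for u in range(165,268,2):
    col=g[140:215,u].astype(float); idx=np.where(col>160)[0]+140
    up.append((u,idx[0]-.5));lo.append((u,idx[-1]+.5))
U=onz("top",up,.006)[:,:2];L=onz("top",lo,.006)[:,:2]
for E in(U,L):
    v=line(E);print("edge",v,np.degrees(np.arctan2(v[1],v[0])), "res",np.abs((E-v[2:])@[-v[1],v[0]]).max())
# end edge
e=[]
for v in range(168,196,2):
    row=g[v,250:300]; idx=np.where(row>160)[0]+250; e.append((idx[-1]+.5,v))
E=onz("top",e,.006)[:,:2];v=line(E);print("end",v,np.degrees(np.arctan2(v[1],v[0])))
# depth
m=(P[...,2]>.060)&(P[...,2]<.08);sub=np.zeros_like(m);sub[120:210,90:165]=1;m&=sub
pts=P[m];print("hood",len(pts),np.median(pts[:,2]),cv2.minAreaRect((pts[:,:2]*1000).astype(np.float32)))
m=(P[...,2]>.14)&(P[...,2]<.16);m[:,:20]=0;m[:,130:]=0;m[:100]=0;m[210:]=0
pts=P[m];print("housing",len(pts),np.median(pts[:,2]),cv2.minAreaRect((pts[:,:2]*1000).astype(np.float32)))
m=(P[...,2]>.016)&(P[...,2]<.03);sub[:]=0;sub[150:205,155:280]=1;m&=sub
pts=P[m];print("guides",len(pts),cv2.boxPoints(cv2.minAreaRect((pts[:,:2]*1000).astype(np.float32))))
m=(P[...,2]>.034)&(P[...,2]<.058)&sub.astype(bool)
pts=P[m];print("flap",np.c_[pts.round(4)].tolist())
```

```text
[118, 116, 117, 116, 116, 118, 119, 118, 118, 114, 106, 153, 255, 252, 253, 255, 255, 79, 162, 255, 252, 250, 250, 248, 249, 250, 250, 249, 249, 250, 248, 250, 250, 249, 249, 251, 255, 255, 195, 144, 255, 254, 250, 250, 254, 244, 35, 120, 118, 119]
edge [0.10851344 0.99409497 0.588289   0.00175995] 83.77037 res 0.002580564378680134
edge [0.11745951 0.9930777  0.49141803 0.00245559] 83.254486 res 0.00917156973821574
end [ 0.994321   -0.10642251  0.5217288  -0.15377094] -6.1091294
hood 1765 0.06938680624846283 ((551.4876098632812, 236.7861328125), (142.89605712890625, 203.90098571777344), 68.89422607421875)
housing 4125 0.14913859115057893 ((585.1441650390625, 356.46832275390625), (162.62637329101562, 199.87559509277344), 83.0653076171875)
guides 573 [[ 475.25775 -141.44846]
 [ 567.62726 -154.72318]
 [ 614.4616   171.16428]
 [ 522.0921   184.439  ]]
flap [[0.5672, 0.0151, 0.0393], [0.5644, 0.0178, 0.0397], [0.5639, 0.0148, 0.042], [0.5607, 0.0174, 0.0444], [0.561, 0.0148, 0.0428], [0.5579, 0.0174, 0.0444], [0.5583, 0.0149, 0.0419], [0.5547, 0.0171, 0.0468], [0.5515, 0.0169, 0.049], [0.5503, 0.0178, 0.0404], [0.5477, 0.0179, 0.0395], [0.5439, 0.0173, 0.0454], [0.5414, 0.0175, 0.0435], [0.5388, 0.0203, 0.0431], [0.5379, 0.0171, 0.0483], [0.5365, 0.0206, 0.0407], [0.5368, 0.0182, 0.038], [0.5333, 0.0204, 0.043], [0.5338, 0.018, 0.0393], [0.5302, 0.0202, 0.0453], [0.5312, 0.0181, 0.0384], [0.5272, 0.02, 0.0466], [0.5252, 0.0206, 0.0416], [0.5262, 0.0185, 0.0349], [0.5201, 0.027, 0.0574], [0.5203, 0.0191, 0.0552], [0.5178, 0.0273, 0.0549], [0.5175, 0.0164, 0.0556], [0.5149, 0.0246, 0.0553], [0.515, 0.0193, 0.0542], [0.5146, 0.0163, 0.0563], [0.5119, 0.027, 0.0578], [0.5119, 0.019, 0.0568], [0.5095, 0.0219, 0.0551], [0.5094, 0.0165, 0.0547], [0.5069, 0.022, 0.0542], [0.5079, 0.0201, 0.0464], [0.5095, 0.0186, 0.0354]]
```

Run:
```python
from h import *
from scipy.spatial.transform import Rotation as R
s=ctrl.get_obs();M=R.from_rotvec(s['tool_rot']).as_matrix();print(M.round(3), "yhead",np.degrees(np.arctan2(M[1,1],M[0,1])),np.degrees(s['q']))
im,d=load("a","top");g=cv2.cvtColor(im,cv2.COLOR_BGR2GRAY)
def rfit(E):
    E=np.array(E);k=np.ones(len(E),bool)
    for _ in range(6):
        p=np.polyfit(E[k,1],E[k,0],1);r=np.abs(np.polyval(p,E[:,1])-E[:,0]);k=r<max(.0012,1.0*np.median(r))
    return p,k.sum(),r[k].max()
up=[];lo=[]
for u in range(160,270):
    col=g[140:215,u].astype(float); idx=np.where(col>185)[0]+140
    a=idx[0];b=idx[-1]
    up.append((u,a-(col[a-140]-185)/(col[a-140]-col[a-141]+1e-6)));lo.append((u,b+(col[b-140]-185)/(col[b-140]-col[b-139]+1e-6)))
for nm,e in(("up",up),("lo",lo)):
    for z in(.006,):
        p,k,r=rfit(onz("top",e,z)[:,:2]);print(nm,z,p,90-np.degrees(np.arctan(p[0])),k,r)
# guide tops: inner top edge of upper guide: transition bright->dark, z=.022
ed=[];ed2=[]
for u in range(160,208):
    col=g[150:185,u].astype(int)
    j=np.argmin(col[8:25])+158; 
    if g[j,u]<150: ed.append((u,j))
p,k,r=rfit(onz("top",ed,.015)[:,:2]);print("rightguide inner dark",p,90-np.degrees(np.arctan(p[0])),k,len(ed),r)
```

```text
[[-0.001  0.225  0.974]
 [-0.002  0.974 -0.225]
 [-1.    -0.002 -0.   ]] yhead 77.00790884878671 [ 7.01877002e+01  3.05493330e+00  9.24849601e+01 -1.80735672e-03
  8.45693069e+01 -6.82002531e+00]
up 0.006 [0.11519665 0.5876138 ] 83.42868387351623 103 0.0010719226337764232
lo 0.006 [0.11776815 0.49146901] 83.28331983025956 107 0.001123368042310835
rightguide inner dark [0.12626416 0.5657632 ] 82.80367824458156 37 48 0.0011994679188914725
```

```bash
cat >> h.py <<'E'
YAW=np.radians(83.3); O=np.array([.5413,.0151]); F=np.array([np.cos(YAW),np.sin(YAW)]); Lf=np.array([-F[1],F[0]])
def st(x,y,z): 
    p=O+F*x/1000+Lf*y/1000; return np.array([p[0],p[1],z/1000])
def tost(p): d=np.array(p)[:2]-O; return np.array([d@F,d@Lf])*1000
E
python3 - <<'E'
from h import *
def ov(n,im,box,f,out):
    x0,y0,x1,y1=box
    a=cv2.resize(im[y0:y1,x0:x1],None,fx=f,fy=f,interpolation=cv2.INTER_CUBIC)
    def pl(pts,c):
        q=((proj(n,np.array([st(*p) for p in pts]))-[x0,y0]+.5)*f).astype(int)
        cv2.polylines(a,[q.reshape(-1,1,2)],False,c,1)
    for s in(1,-1):
        pl([(-165,37.5*s,22),(-63,24.5*s,22),(0,24.5*s,22)],(0,0,255))
    pl([(0,-24.5,22),(155,-24.5,22)],(0,0,255)); pl([(86,24.5,22),(155,24.5,22)],(0,0,255))
    pl([(-170,-47,6),(-170,47,6)],(0,255,0)); pl([(4,31,58),(4,31,6)],(255,0,0)); pl([(4,31,45),(4,-21,45)],(255,0,0))
    pl([(155,-40,70),(155,40,70)],(0,255,0))
    # insert
    c=np.array([.5174,-.3362]);t=np.radians(-19.5);u=np.array([np.cos(t),np.sin(t)]);v=np.array([-u[1],u[0]])
    for hx,hy,z in((50,22,.02),(22,12,.05)):
        pts=np.array([[*(c+u*sx*hx/1000+v*sy*hy/1000),z] for sx,sy in((1,1),(1,-1),(-1,-1),(-1,1),(1,1))])
        q=((proj(n,pts)-[x0,y0]+.5)*f).astype(int);cv2.polylines(a,[q.reshape(-1,1,2)],False,(0,0,255),1)
    cv2.imwrite(out,a)
ov("top",load("a","top")[0],(150,140,350,210),4,"pics/o1.png")
ov("side",load("a","side")[0],(200,140,345,290),4,"pics/o2.png")
E
```

```text
(no output)
```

View pics/o1.png

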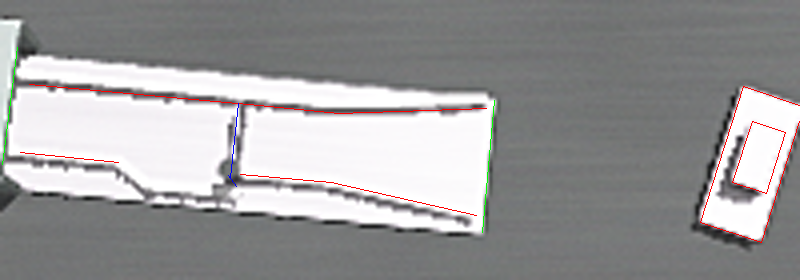

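View pics/o2.png

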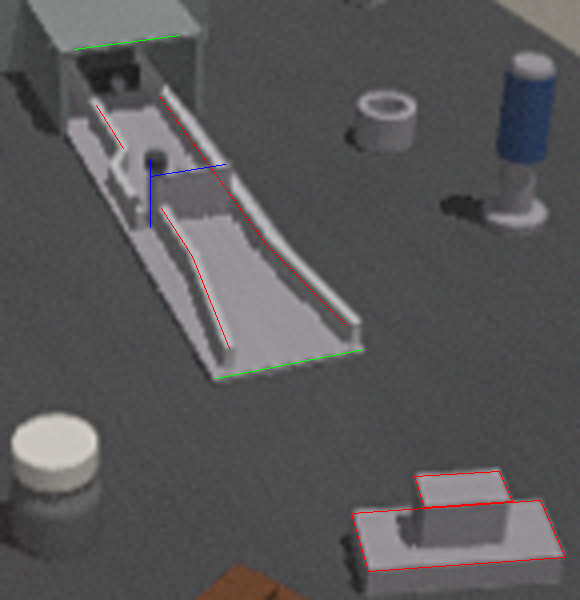

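Both overlays agree with the picture to about 1–2 mm: insert at (0.517, −0.336) with long axis at −19.5°, lane yaw 83.3°. Moving now.

```bash
cat >> h.py <<'E'
from scipy.spatial.transform import Rotation as R
def head(M): return np.degrees(np.arctan2(M[1,1],M[0,1]))
def to(p,h=None):
    s=ctrl.get_obs();M=R.from_rotvec(s['tool_rot']).as_matrix()
    d=M.T@(np.array(p)-s['tool_pos'])/.04
    t=0 if h is None else ((head(M)-h+180)%360-180)/5
    print("t",round(s['t'],2),"pos",s['tool_pos'].round(4),"head",round(head(M),2),"st",tost(s['tool_pos']).round(1),"F",s['contact_force'].round(2),"open",round(s['opening'],4),"q",s['q'].round(2))
    print("units x y z",d.round(2),"turn",round(t,2),"mm",round(np.linalg.norm(d)*40))
E
python3 -c "
from h import *
to([.44,.30,.2],75); print(onz('top',[[347,232],[338,181],[325,111],[301,244]],.02)-0)"
```

```text
t 0.1 pos [0.1403 0.6085 0.2302] head 77.01 st [542.5 467.4] F [ 0.34 -0.14  0.12] open 0.0853 q [ 1.23  0.05  1.61 -0.    1.48 -0.12]
units x y z [ 0.76 -5.83  9.03] turn 0.4 mm 431
[[ 0.37469549 -0.35617602  0.02      ]
 [ 0.51594882 -0.33693787  0.02      ]
 [ 0.71642837 -0.30850761  0.02      ]
 [ 0.34455896 -0.22958192  0.02      ]]
```

>>> drive_tool(
  commands="-1 0 -5.6 8.9 0;-1 0 -5.6 8.9 0;-1 0 -5.6 8.9 0;-1 0 -5.6 8.9 0;-1 0 -5.6 8.9 0;-1 0 -5.6 8.9 0;-1 0 -5.6 8.9 0;-1 0 -5.6 8.9 0",
  newtons=60,
)

```text
t: 0.77
tool_pos: [0.3763, 0.3708, 0.2309]
tool_rot: [0.178, 1.564, -0.178]
contact_force: [1.6, 0.9, 0.1]
opening: 0.0853
```

```bash
python3 -c "
from h import *
to([.5174,-.3362,.16],70.5)"
```

```text
t 0.77 pos [0.3763 0.3708 0.2309] head 77.02 st [334.  205.4] F [1.64 0.87 0.09] open 0.0853 q [ 0.64 -0.18  1.84  0.    1.49 -0.71]
units x y z [  1.78 -16.43   7.41] turn 1.3 mm 724
```

>>> drive_tool(
  commands="-1 0 -16.4 7.4 1.3;-1 0 -16.4 7.4 1.3;-1 0 -16.4 7.4 1.3;-1 0 -16.4 7.4 1.3;-1 0 -16.4 7.4 1.3;-1 0 -16.4 7.4 1.3;-1 0 -16.4 7.4 1.3;-1 0 -16.4 7.4 1.3",
)

```text
t: 1.43
tool_pos: [0.4404, 0.0437, 0.231]
tool_rot: [0.267, 1.554, -0.267]
contact_force: [0.9, -0.3, -0.9]
opening: 0.0853
```

```bash
python3 -c "
from h import *
to([.5174,-.3362,.16],70.5)"
```

```text
t 1.43 pos [0.4404 0.0437 0.231 ] head 70.51 st [ 16.7 103.5] F [ 0.94 -0.28 -0.91] open 0.0853 q [-0.07 -0.41  2.02  0.    1.53 -1.3 ]
units x y z [ 1.78 -8.31  4.98] turn 0.0 mm 394
```

>>> drive_tool(
  commands="-1 0 -8.3 5 0;-1 0 -8.3 5 0;-1 0 -8.3 5 0;-1 0 -8.3 5 0;-1 0 -8.3 5 0;-1 0 -8.3 5 0;-1 0 -8.3 5 0;-1 0 -8.3 5 0",
)

```text
t: 2.1
tool_pos: [0.5073, -0.2829, 0.2306]
tool_rot: [0.268, 1.555, -0.267]
contact_force: [0.3, 0.1, 0.7]
opening: 0.0855
```

```bash
python3 -c "
from h import *
to([.5174,-.3362,.1],70.5)"
```

```text
t 2.1 pos [ 0.5073 -0.2829  0.2306] head 70.47 st [-300.   -1.] F [0.28 0.14 0.72] open 0.0855 q [-0.64 -0.05  1.72  0.    1.48 -1.87]
units x y z [ 3.27 -1.17  0.69] turn -0.01 mm 141
```

>>> drive_tool(
  commands="-1 0 -1.17 .69 0;-1 0 -1.17 .69 0;-1 1.5 -1.17 .69 0;-1 2.5 -1.17 .69 0;-1 3.25 -1.17 .69 0;-1 3.25 -1.17 .69 0;-1 3.25 -1.17 .69 0",
)

```text
t: 2.68
tool_pos: [0.5156, -0.3319, 0.0972]
tool_rot: [0.271, 1.562, -0.264]
contact_force: [0.5, 0.2, 0.5]
opening: 0.0854
```

```bash
python3 -c "
from h import *
to([.5174,-.3362,.026],70.5); grab('b')
s=cv2.imread('pics/b_side.png');cv2.imwrite('pics/b1.png',cv2.resize(s[180:310,250:390],None,fx=4,fy=4))"
```

```text
t 2.68 pos [ 0.5156 -0.3319  0.0972] head 70.52 st [-347.6  -15. ] F [0.45 0.23 0.5 ] open 0.0854 q [-0.69  0.15  1.74  0.    1.26 -1.92]
units x y z [ 1.78 -0.09  0.09] turn 0.0 mm 71
```

View pics/b1.png

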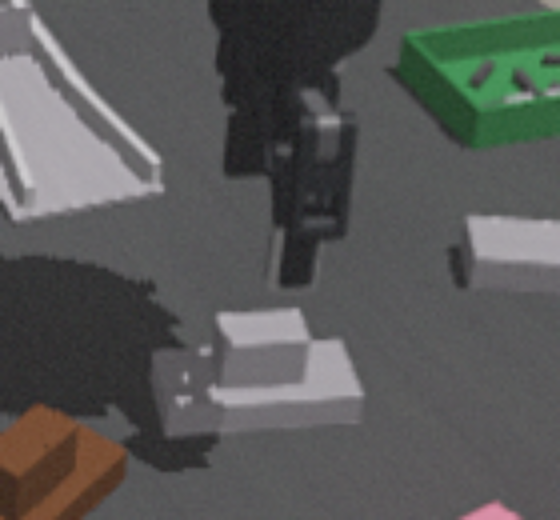

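>>> drive_tool(
  commands="-1 .6 -.1 .07 0;-1 1.2 -.1 .07 0;-1 1.7 -.1 .07 0;-1 1.75 -.1 .07 0;-1 1.75 -.1 .07 0",
)

```text
t: 3.2
tool_pos: [0.5203, -0.3395, 0.0333]
tool_rot: [0.266, 1.552, -0.268]
contact_force: [0.8, 0.7, 1.0]
opening: 0.0852
```

```bash
python3 -c "
from h import *
to([.5174,-.3362,.026],70.5)"
```

```text
t 3.2 pos [ 0.5203 -0.3395  0.0333] head 70.52 st [-354.6  -20.6] F [0.79 0.67 1.04] open 0.0852 q [-0.7   0.24  1.76 -0.    1.14 -1.93]
units x y z [ 0.18  0.05 -0.1 ] turn 0.0 mm 9
```

>>> drive_tool(
  commands="-1 0 0 0 0;-1 0 0 0 0;-1 0 0 0 0",
)

```text
t: 3.45
tool_pos: [0.5208, -0.34, 0.034]
tool_rot: [0.265, 1.551, -0.268]
contact_force: [-0.6, -0.8, 0.0]
opening: 0.0855
```

```bash
python3 -c "
from h import *
to([.5174,-.3362,.026],70.5)"
```

```text
t 3.45 pos [ 0.5208 -0.34    0.034 ] head 70.52 st [-355.1  -21.1] F [-0.65 -0.81  0.02] open 0.0855 q [-0.7   0.24  1.76  0.    1.14 -1.93]
units x y z [ 0.2   0.06 -0.11] turn 0.0 mm 9
```

>>> drive_tool(
  commands="-1 .2 .06 -.11 0;-1 .2 .06 -.11 0;-1 .2 .06 -.11 0",
)

```text
t: 3.7
tool_pos: [0.5153, -0.3345, 0.0225]
tool_rot: [0.268, 1.556, -0.266]
contact_force: [-0.2, 0.0, 0.7]
opening: 0.0856
```

```bash
python3 -c "
from h import *
to([.5174,-.3362,.026],70.5);print(R.from_rotvec(ctrl.get_obs()['tool_rot']).as_matrix().round(3))"
```

```text
t 3.7 pos [ 0.5153 -0.3345  0.0225] head 70.51 st [-350.2  -14.9] F [-0.18  0.03  0.66] open 0.0856 q [-0.7   0.24  1.78 -0.    1.13 -1.93]
units x y z [-0.09 -0.02  0.06] turn 0.0 mm 4
[[-0.001  0.334  0.943]
 [ 0.001  0.943 -0.334]
 [-1.     0.001 -0.002]]
```

>>> drive_tool(
  commands="-1 0 0 0 0;-1 0 0 0 0;-1 0 0 0 0",
)

```text
t: 3.95
tool_pos: [0.5161, -0.3353, 0.0234]
tool_rot: [0.267, 1.554, -0.267]
contact_force: [0.1, 0.5, -0.6]
opening: 0.0854
```

```bash
python3 -c "
from h import *
to([.5174,-.3362,.025],70.5)"
```

```text
t 3.95 pos [ 0.5161 -0.3353  0.0234] head 70.51 st [-350.9  -15.8] F [ 0.09  0.47 -0.61] open 0.0854 q [-0.7   0.24  1.78 -0.    1.13 -1.93]
units x y z [-0.04 -0.01  0.04] turn 0.0 mm 2
```

>>> drive_tool(
  commands="-1 -.05 0 .04 0;0 -.05 0 .04 0;.3 -.05 0 .04 0;1 -.05 0 .04 0;1 -.05 0 .04 0;1 -.05 0 .04 0;1 -.05 0 .04 0;1 -.05 0 .04 0",
  newtons=60,
)

```text
t: 4.62
tool_pos: [0.5176, -0.3353, 0.0254]
tool_rot: [0.268, 1.554, -0.267]
contact_force: [0.6, 1.3, 1.9]
opening: 0.023
```

```bash
python3 -c "
from h import *
to([.5174,-.3362,.025],70.5)"
```

```text
t 4.62 pos [ 0.5176 -0.3353  0.0254] head 70.5 st [-350.8  -17.4] F [0.59 1.35 1.86] open 0.023 q [-0.7   0.24  1.77  0.    1.13 -1.93]
units x y z [ 0.01 -0.02  0.  ] turn -0.0 mm 1
```

Gripped (opening 23–24 mm). Now lift.

>>> drive_tool(
  commands="1 -.3 0 0 0;1 -1 0 0 0;1 -1.8 0 0 0;1 -2.5 0 0 0;1 -2.5 0 0 0;1 -2.5 0 0 0",
)

```text
t: 5.12
tool_pos: [0.5179, -0.3363, 0.1262]
tool_rot: [0.266, 1.552, -0.268]
contact_force: [0.4, -0.1, -9.2]
opening: 0.0233
```

```bash
python3 -c "
from h import *
to(st(-108,0,125),-6.7);grab('c')
for n in ('side','top'):
  s=cv2.imread(f'pics/c_{n}.png');s=s[150:310,230:400] if n=='side' else s[140:230,260:400];cv2.imwrite(f'pics/c1{n}.png',cv2.resize(s,None,fx=3.5,fy=3.5))"
```

```text
t 5.12 pos [ 0.5179 -0.3363  0.1262] head 70.51 st [-351.7  -17.7] F [ 0.42 -0.12 -9.21] open 0.0233 q [-0.7   0.12  1.72 -0.    1.3  -1.93]
units x y z [ 0.02  5.84 -1.78] turn 15.44 mm 244
```

View pics/c1side.png

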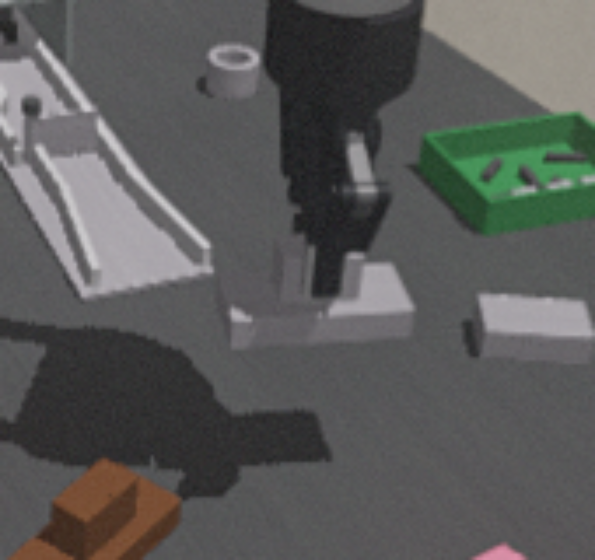

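>>> drive_tool(
  commands="1 0 .6 -.2 1.4;1 0 1.2 -.4 2.8;1 0 1.8 -.6 4.2;1 0 2.4 -.8 5.6;1 0 3 -1 7;1 0 3.6 -1.2 8.4;1 0 4.2 -1.4 9.8;1 0 4.8 -1.5 11",
)

```text
t: 5.88
tool_pos: [0.5219, -0.1324, 0.121]
tool_rot: [1.011, 1.331, -1.015]
contact_force: [0.9, 0.3, -8.3]
opening: 0.023
```

```bash
python3 -c "
from h import *
to(st(-108,0,125),-6.7)"
```

```text
t 5.88 pos [ 0.5219 -0.1324  0.121 ] head 15.16 st [-148.8    2. ] F [ 0.95  0.25 -8.3 ] open 0.023 q [-0.39 -0.05  1.91 -0.    1.29 -0.65]
units x y z [-0.1   0.43 -0.93] turn 4.37 mm 41
```

>>> drive_tool(
  commands="1 0 .1 -.2 1.2;1 0 .2 -.4 2.5;1 0 .3 -.6 3.7;1 0 .43 -.93 4.37;1 0 .43 -.93 4.37;1 0 .43 -.93 4.37;1 0 .43 -.93 4.37",
)

```text
t: 6.47
tool_pos: [0.5302, -0.0941, 0.1229]
tool_rot: [1.288, 1.159, -1.292]
contact_force: [0.3, -0.8, -7.7]
opening: 0.0231
```

```bash
python3 -c "
from h import *
to(st(-108,0,125),-6.7)"
```

```text
t 6.47 pos [ 0.5302 -0.0941  0.1229] head -6.29 st [-109.8   -1.7] F [ 0.26 -0.8  -7.68] open 0.0231 q [-0.31 -0.06  1.91 -0.    1.29 -0.2 ]
units x y z [-0.05 -0.04 -0.04] turn 0.08 mm 3
```

>>> drive_tool(
  commands="1 .5 -.04 -.04 .08;1 1.1 -.04 -.04 .08;1 1.65 -.04 -.04 .08;1 1.65 -.04 -.04 .08;1 1.65 -.04 -.04 .08;1 1.65 -.04 -.04 .08",
)

```text
t: 6.97
tool_pos: [0.5309, -0.0931, 0.0602]
tool_rot: [1.296, 1.15, -1.295]
contact_force: [-0.1, -0.1, -6.8]
opening: 0.0229
```

```bash
python3 -c "
from h import *
to(st(-108,0,33),-6.7);grab('d')
for n in ('side','top'):
  s=cv2.imread(f'pics/d_{n}.png');s=s[130:260,200:330] if n=='side' else s[140:230,180:320];cv2.imwrite(f'pics/d1{n}.png',cv2.resize(s,None,fx=4.5,fy=4.5,interpolation=cv2.INTER_CUBIC))"
```

```text
t 6.97 pos [ 0.5309 -0.0931  0.0602] head -6.76 st [-108.7   -2.3] F [-0.08 -0.07 -6.78] open 0.0229 q [-0.31  0.02  1.95 -0.    1.17 -0.19]
units x y z [ 0.68 -0.06 -0.02] turn -0.01 mm 27
```

View pics/d1side.png

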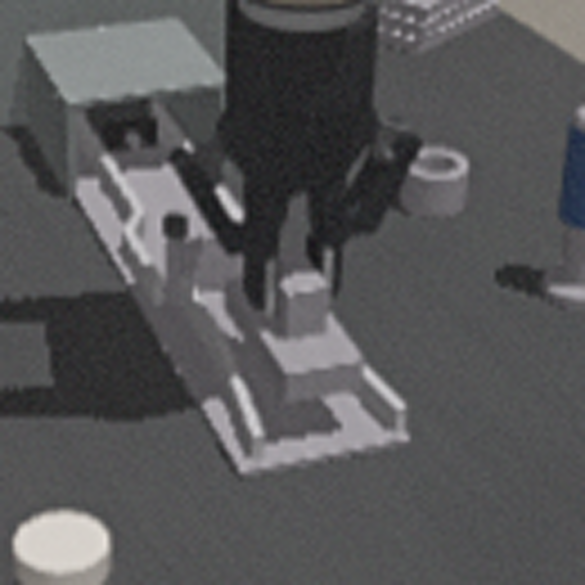

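View pics/d1top.png

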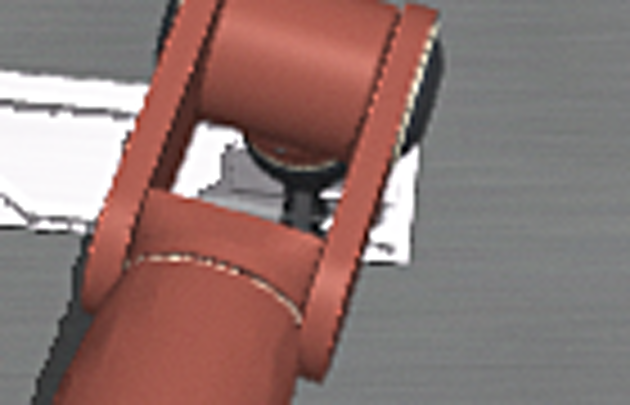

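```bash
python3 -c "
from h import *
im,_=load('d','side');x0,y0,x1,y1=210,180,300,250;f=8
a=cv2.resize(im[y0:y1,x0:x1],None,fx=f,fy=f,interpolation=cv2.INTER_CUBIC)
zb=60.2-25.5
def pl(pts,c):
    q=((proj('side',np.array([st(*p) for p in pts]))-[x0,y0]+.5)*f).astype(int);cv2.polylines(a,[q.reshape(-1,1,2)],False,c,1)
cx,cy=-108.7,-2.3
pl([(cx-50,cy+22,zb+20),(cx-50,cy-22,zb+20),(cx-50,cy-22,zb),(cx-50,cy+22,zb),(cx-50,cy+22,zb+20)],(0,0,255))
pl([(cx-22,cy+12,zb+50),(cx-22,cy-12,zb+50),(cx-22,cy-12,zb+20),(cx-22,cy+12,zb+20)],(0,0,255))
for s in(1,-1): pl([(-165,37.5*s,22),(-63,24.5*s,22),(0,24.5*s,22)],(0,255,0))
pl([(-170,-47,6),(-170,47,6)],(0,255,0))
cv2.imwrite('pics/d2.png',a)"
```

```text
(no output)
```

View pics/d2.png

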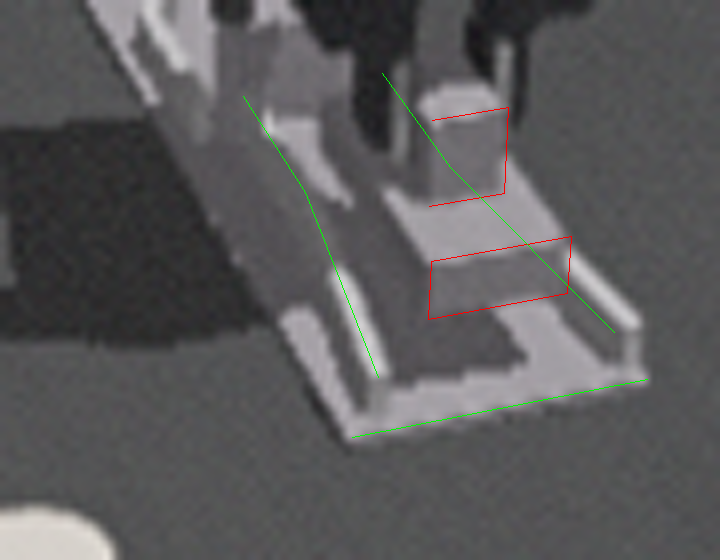

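```bash
python3 -c "
from h import *
f=lambda *p:((proj('side',st(*p)[None])-[210,180]+.5)*8).round(0).tolist()
for y in(37.5,-37.5):
  for z in(6,22): print(y,z,f(-165,y,z))
for y in (19.7,-24.3):
  for z in (34.7,54.7): print(y,z,f(-158.7,y,z))
im,_=load('d','side');a=cv2.resize(im[215:240,250:300],None,fx=15,fy=15,interpolation=cv2.INTER_CUBIC);cv2.imwrite('pics/d3.png',cv2.convertScaleAbs(a,alpha=1.4))
"
```

```text
37.5 6 [[377.0, 422.0]]
37.5 22 [[378.0, 378.0]]
-37.5 6 [[612.0, 376.0]]
-37.5 22 [[615.0, 332.0]]
19.7 34.7 [[429.0, 319.0]]
19.7 54.7 [[431.0, 262.0]]
-24.3 34.7 [[568.0, 293.0]]
-24.3 54.7 [[571.0, 236.0]]
```

View pics/d3.png

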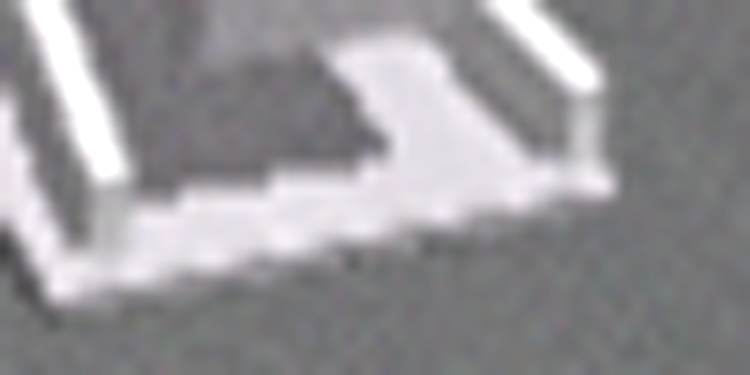

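Run:
```python
from h import *
im,d=load("a","top");g=cv2.cvtColor(im,cv2.COLOR_BGR2GRAY).astype(float)
def dark(u,v0,v1):
    c=250-g[v0:v1,u];c[c<25]=0
    return (c*np.arange(v0,v1)).sum()/c.sum() if c.sum()>60 else None
def run(xs,y,z,nm,w=3):
    out=[]
    for x in xs:
        u,v=proj("top",st(x,y(x) if callable(y) else y,z)[None])[0]
        ui=int(round(u));vv=int(round(v));
        r=dark(ui,vv-w,vv+w+1)
        if r: 
            q=tost(onz("top",[[ui,r]],z/1000)[0]);out.append(q)
    out=np.array(out);p=np.polyfit(out[:,0],out[:,1],1);print(nm,len(out),"median y",np.median(out[:,1]).round(2),"slope deg",np.degrees(np.arctan(p[0])).round(2));return out
a=run(range(10,145,3),-26,14,"right straight past gate (face -24.5)")
b=run(range(-60,-2,3),-26,14,"right straight before gate")
c=run(range(-60,-8,3),29,14,"left outer before gate (face 30.5)")
e=run(range(90,145,3),29,14,"left outer past 86")
fl=lambda x:24.5+13*(-63-x)/102
o=run(range(-160,-66,3),lambda x:-fl(x)-2,14,"right flare");print((o[:,1]+np.array([fl(x) for x in o[:,0]])).round(1))
o=run(range(-160,-66,3),lambda x:fl(x)+4,14,"left flare outer");print((o[:,1]-6-np.array([fl(x) for x in o[:,0]])).round(1))
```

```text
right straight past gate (face -24.5) 45 median y -26.27 slope deg -0.02
right straight before gate 20 median y -26.41 slope deg -0.17
left outer before gate (face 30.5) 18 median y 28.32 slope deg 0.45
left outer past 86 19 median y 28.24 slope deg 0.76
right flare 32 median y -32.15 slope deg 7.33
[-2.8 -2.8 -2.6 -2.5 -2.6 -1.9 -1.4 -1.5 -1.6 -1.6 -3.1 -2.6 -2.5 -2.7
 -2.  -1.2 -1.3 -1.4 -1.5 -1.6 -1.7 -1.8 -1.8 -1.9 -2.1 -2.2 -2.3 -2.4
 -2.4 -2.5 -2.6 -2.7]
left flare outer 32 median y 35.44 slope deg -7.84
[ 2.3  1.9 -2.1 -1.9 -2.3 -2.1 -1.8 -1.2 -1.2 -2.3 -2.1 -1.5 -0.9 -1.1
 -2.2 -1.8 -1.1 -1.1 -0.9 -1.4 -0.7 -0.9 -2.1 -1.7 -1.  -2.3 -1.2 -1.8
 -1.3 -0.6 -2.2 -2.1]
```

```bash
sed -i 's/^def st(/O=O-.0025*Lf\ndef st(/' h.py; python3 -c "
from h import *
to(st(-112,-.3,45),-6.7)"
```

```text
t 7.07 pos [ 0.5319 -0.0932  0.0615] head -6.75 st [-108.7   -0.8] F [ 0.55 -0.59 -8.52] open 0.0228 q [-0.31  0.02  1.95 -0.    1.17 -0.19]
units x y z [ 0.41 -0.01  0.08] turn -0.01 mm 17
```

>>> drive_tool(
  commands="1 .2 -.01 .08 0;1 .4 -.01 .08 0;1 .55 -.01 .08 0;1 .62 -.01 .08 0;1 .62 -.01 .08 0;1 .62 -.01 .08 0",
)

```text
t: 7.57
tool_pos: [0.5297, -0.0956, 0.0342]
tool_rot: [1.296, 1.151, -1.295]
contact_force: [2.5, -0.3, -9.9]
opening: 0.0227
```

```bash
python3 -c "
from h import *
to(st(-112,-.3,31.5),-6.7)"
```

```text
t 7.57 pos [ 0.5297 -0.0956  0.0342] head -6.75 st [-111.3    1.1] F [ 2.52 -0.3  -9.86] open 0.0227 q [-0.32  0.06  1.96  0.    1.12 -0.2 ]
units x y z [0.07 0.04 0.02] turn -0.01 mm 3
```

>>> drive_tool(
  commands="1 0 .03 .02 0;1 .03 .03 .02 0;1 .07 .03 .02 0;1 .07 .03 .02 0",
)

```text
t: 7.9
tool_pos: [0.5303, -0.0965, 0.0315]
tool_rot: [1.295, 1.152, -1.296]
contact_force: [0.9, 0.3, -7.4]
opening: 0.0228
```

```bash
python3 -c "
from h import *
to(st(-112,-.3,31.5),-6.7)"
```

```text
t 7.9 pos [ 0.5303 -0.0965  0.0315] head -6.73 st [-112.1    0.4] F [ 0.87  0.3  -7.36] open 0.0228 q [-0.32  0.06  1.96 -0.    1.12 -0.2 ]
units x y z [ 0.    0.02 -0.  ] turn -0.01 mm 1
```

>>> drive_tool(
  commands="1 .03 0 0 0;1 .05 0 0 0;1 .05 0 0 0",
)

```text
t: 8.15
tool_pos: [0.5305, -0.0965, 0.0314]
tool_rot: [1.295, 1.153, -1.296]
contact_force: [-6.1, 1.6, 5.2]
opening: 0.0233
```

```bash
python3 -c "
from h import *
to(st(-112,-.3,31.5),-6.7); grab('e')
s=cv2.imread('pics/e_side.png')[170:250,200:310];cv2.imwrite('pics/e1.png',cv2.resize(s,None,fx=6,fy=6,interpolation=cv2.INTER_CUBIC))"
```

```text
t 8.15 pos [ 0.5305 -0.0965  0.0314] head -6.73 st [-112.1    0.3] F [-6.05  1.64  5.18] open 0.0233 q [-0.32  0.07  1.96 -0.    1.12 -0.2 ]
units x y z [-0.    0.01 -0.  ] turn -0.01 mm 1
```

View pics/e1.png

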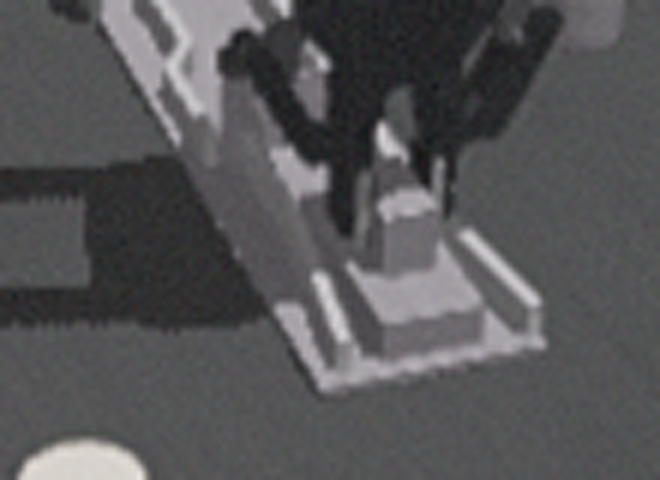

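>>> drive_tool(
  commands=".6 -.02 0 0 0;.3 -.02 0 0 0;0 -.02 0 0 0;-.2 -.02 0 0 0;-.2 -.02 0 0 0;-.2 -.02 0 0 0",
)

```text
t: 8.75
tool_pos: [0.5312, -0.0968, 0.031]
tool_rot: [1.296, 1.15, -1.295]
contact_force: [-0.8, -0.1, -0.5]
opening: 0.051
```

>>> drive_tool(
  commands="-.2 -.5 0 0 0;-.2 -1.2 0 0 0;-.2 -2 0 0 0;-.2 -2.5 0 0 0;1 -2.5 0 1 0;1 -2.5 0 2 0;1 -2.5 0 3 0;1 -2.5 0 3.8 0",
)

```text
t: 9.42
tool_pos: [0.5126, -0.25, 0.1312]
tool_rot: [1.295, 1.149, -1.295]
contact_force: [0.2, 0.5, -0.6]
opening: 0.0031
```

```bash
python3 -c "
from h import *
to(st(-195,0,100),83.3); grab('f')
s=cv2.imread('pics/f_side.png')[100:260,190:350];cv2.imwrite('pics/f1.png',cv2.resize(s,None,fx=3.7,fy=3.7,interpolation=cv2.INTER_CUBIC))
s=cv2.imread('pics/f_top.png')[130:220,170:330];cv2.imwrite('pics/f2.png',cv2.resize(s,None,fx=5,fy=5,interpolation=cv2.INTER_CUBIC))"
```

```text
t 9.42 pos [ 0.5126 -0.25    0.1312] head -6.76 st [-2.666e+02  1.000e-01] F [ 0.23  0.47 -0.58] open 0.0031 q [-0.58  0.    1.83 -0.    1.3  -0.47]
units x y z [ 0.78 -0.   -1.79] turn -18.01 mm 78
```

View pics/f1.png

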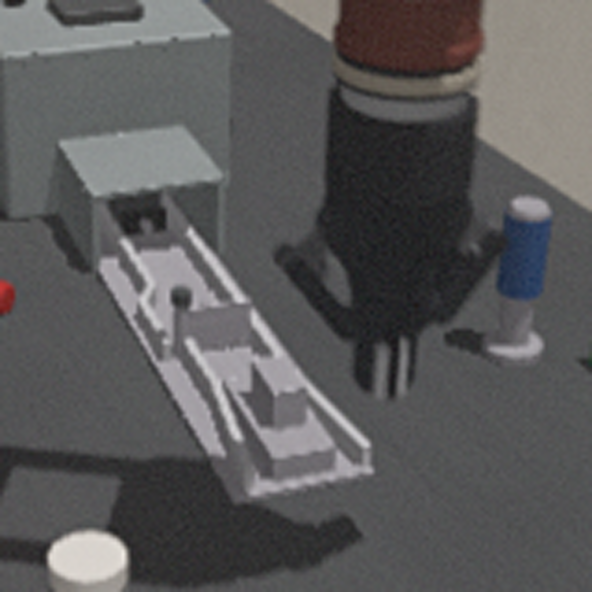

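View pics/f2.png

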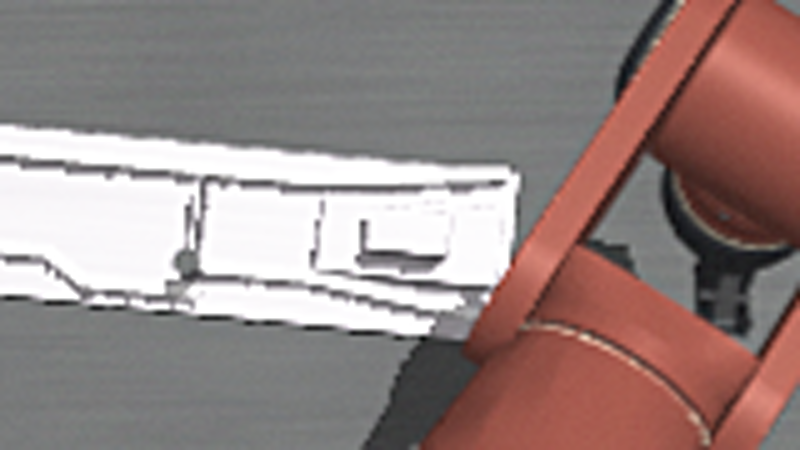

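>>> drive_tool(
  commands="1 0 0 0 -1.4;1 0 0 0 -2.8;1 0 0 0 -4.2;1 0 0 0 -5.6;1 0 0 0 -7;1 0 0 0 -8.4;1 0 0 0 -9.8;1 0 0 0 -11.2",
)

```text
t: 10.18
tool_pos: [0.5129, -0.2466, 0.1304]
tool_rot: [0.551, 1.5, -0.551]
contact_force: [-0.8, 0.3, -0.4]
opening: 0.0004
```

>>> drive_tool(
  commands="1 0 0 0 -1.4;1 0 0 0 -2.8;1 0 0 0 -4.2;1 0 0 0 -5.6;1 0 0 0 -6.8;1 0 0 0 -6.8;1 0 0 0 -6.8",
)

```text
t: 10.77
tool_pos: [0.5129, -0.2469, 0.1304]
tool_rot: [0.094, 1.569, -0.094]
contact_force: [0.3, -0.4, 0.6]
opening: 0.0002
```

```bash
python3 -c "
from h import *
to(st(-196,-.5,60),83.3); grab('g')
s=cv2.imread('pics/g_side.png')[130:260,200:370];cv2.imwrite('pics/g1.png',cv2.resize(s,None,fx=4,fy=4,interpolation=cv2.INTER_CUBIC))
im,d=load('g','top');P=cloud('top',d)
# insert top surfaces in station frame
S=np.stack([(P[...,:2]-O)@F*1000,(P[...,:2]-O)@Lf*1000,P[...,2]*1000],-1)
m=(S[...,2]>50)&(S[...,2]<63)&(abs(S[...,1])<25)&(S[...,0]>-165)&(S[...,0]<-60)
print('tenon',m.sum(),cv2.minAreaRect(S[m][:,:2].astype(np.float32)))
m=(S[...,2]>22)&(S[...,2]<63)&(abs(S[...,1])<24)&(S[...,0]>-175)&(S[...,0]<-20)
print(cv2.minAreaRect(S[m][:,:2].astype(np.float32)), np.median(S[m][:,2]))
"
```

```text
t 10.77 pos [ 0.5129 -0.2469  0.1304] head 83.14 st [-2.635e+02  2.000e-01] F [ 0.32 -0.43  0.61] open 0.0002 q [-0.58  0.    1.84  0.    1.3  -2.03]
units x y z [1.76 1.69 0.01] turn -0.03 mm 98
tenon 141 ((-113.75899505615234, 1.3042936325073242), (24.43720054626465, 44.00680923461914), 88.87788391113281)
((-113.73416137695312, 1.1475372314453125), (44.55195999145508, 99.98408508300781), 89.55137634277344) 27.44722562676749
```

View pics/g1.png

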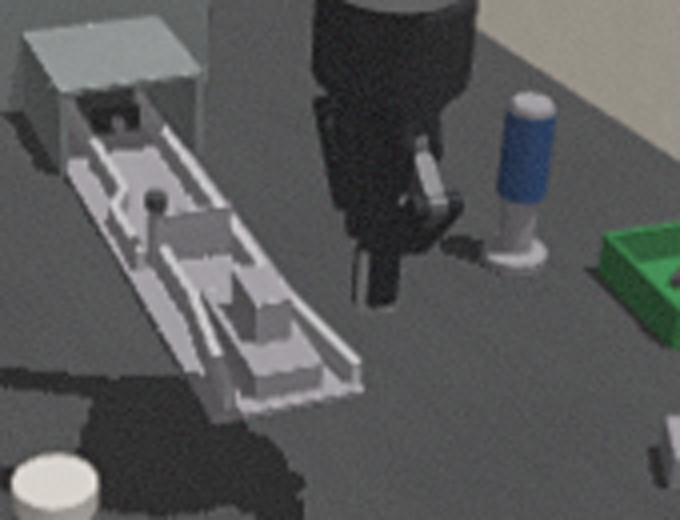

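>>> drive_tool(
  commands="1 0 .8 0 0;1 .5 1.5 0 0;1 1.2 1.69 0 0;1 2 1.69 0 0;1 2.7 1.69 0 0;1 2.85 1.69 0 0;1 2.85 1.69 0 0;1 2.85 1.69 0 0",
)

```text
t: 11.53
tool_pos: [0.5212, -0.1807, 0.0174]
tool_rot: [0.093, 1.568, -0.093]
contact_force: [1.0, -0.6, -0.0]
opening: 0.0002
```

```bash
python3 -c "
from h import *
to(st(-180,-.5,15),83.3); grab('h')
s=cv2.imread('pics/h_side.png')[130:270,200:370];cv2.imwrite('pics/h1.png',cv2.resize(s,None,fx=4,fy=4,interpolation=cv2.INTER_CUBIC))"
```

```text
t 11.53 pos [ 0.5212 -0.1807  0.0174] head 83.21 st [-196.8   -0.4] F [ 1.05 -0.62 -0.  ] open 0.0002 q [-0.47  0.11  1.93  0.    1.09 -1.92]
units x y z [0.06 0.42 0.  ] turn -0.02 mm 17
```

View pics/h1.png

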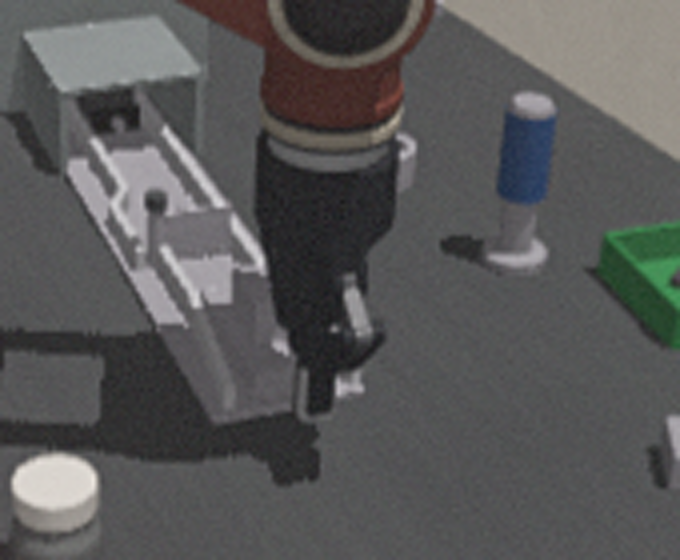

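>>> drive_tool(
  commands="1 .05 .1 0 0;1 .05 .2 0 0;1 .05 .3 0 0;1 .05 .4 0 0;1 .05 .5 0 0;1 .05 .6 0 0;1 .05 .7 0 0",
)

```text
t: 12.22
tool_pos: [0.5242, -0.1532, 0.0148]
tool_rot: [0.09, 1.568, -0.094]
contact_force: [-0.7, -5.7, 0.9]
opening: -0.0002
```

```bash
cat >> h.py <<'E'
def ff():
    s=ctrl.get_obs();f=s['contact_force'];print("t",round(s['t'],2),"st",tost(s['tool_pos']).round(2),"z",round(s['tool_pos'][2]*1000,1),"Ffeed",round(-(f[:2]@F),2),"Flat",round(f[:2]@Lf,2),"Fz",round(f[2],2))
E
python3 -c "
from h import *
ff();to(st(-100,-.5,15),83.3)"
```

```text
t 12.22 st [-1.6919e+02 -1.2000e-01] z 14.8 Ffeed 5.73 Flat 0.01 Fz 0.86
t 12.22 pos [ 0.5242 -0.1532  0.0148] head 83.29 st [-1.692e+02 -1.000e-01] F [-0.68 -5.69  0.86] open -0.0002 q [-0.42  0.11  1.95 -0.    1.09 -1.87]
units x y z [-0.01  1.73  0.01] turn -0.0 mm 69
```

>>> drive_tool(
  commands="1 0 .1 0 0;1 0 .2 0 0;1 0 .3 0 0;1 0 .4 0 0;1 0 .5 0 0;1 0 .6 0 0;1 0 .7 0 0;1 0 .8 0 0",
)

```text
t: 12.88
tool_pos: [0.5279, -0.1216, 0.0148]
tool_rot: [0.09, 1.568, -0.094]
contact_force: [-0.0, -5.5, -0.8]
opening: -0.0002
```

```bash
python3 -c "
from h import *
ff();to(st(-100,-.5,15),83.3);grab('i')
s=cv2.imread('pics/i_side.png')[130:270,200:370];cv2.imwrite('pics/i1.png',cv2.resize(s,None,fx=4,fy=4,interpolation=cv2.INTER_CUBIC))"
```

```text
t 12.88 st [-1.3732e+02 -1.1000e-01] z 14.8 Ffeed 5.45 Flat -0.6 Fz -0.77
t 12.88 pos [ 0.5279 -0.1216  0.0148] head 83.27 st [-1.373e+02 -1.000e-01] F [-0.04 -5.49 -0.77] open -0.0002 q [-0.36  0.1   1.96 -0.    1.09 -1.81]
units x y z [-0.01  0.93  0.01] turn -0.01 mm 37
```

View pics/i1.png

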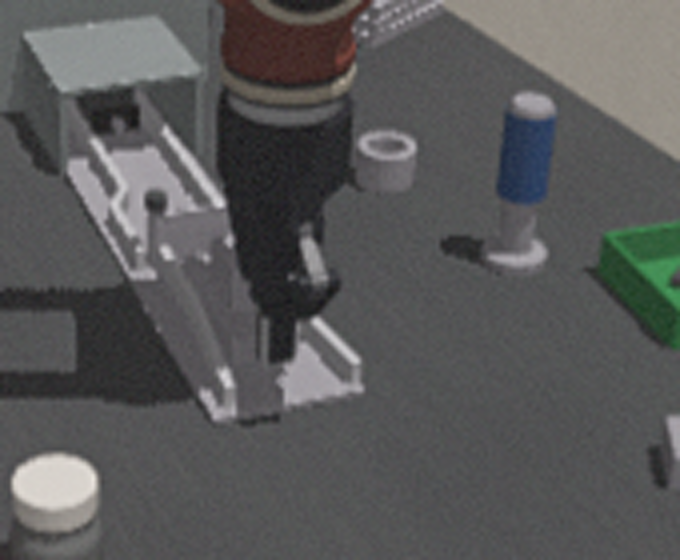

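>>> drive_tool(
  commands="1 0 .15 0 0;1 0 .3 0 0;1 0 .45 0 0;1 0 .6 0 0;1 0 .75 0 0;1 0 .9 0 0;1 0 1.05 0 0;1 0 1.2 0 0",
)

```text
t: 13.65
tool_pos: [0.5339, -0.0754, 0.015]
tool_rot: [0.089, 1.567, -0.096]
contact_force: [-0.2, -11.1, 0.8]
opening: -0.0001
```

```bash
python3 -c "
from h import *
ff();to(st(40,-.5,15),83.3)"
```

```text
t 13.65 st [-90.75  -0.73] z 15.0 Ffeed 11.09 Flat -1.12 Fz 0.78
t 13.65 pos [ 0.5339 -0.0754  0.015 ] head 83.25 st [-90.8  -0.7] F [ -0.18 -11.14   0.78] open -0.0001 q [-0.28  0.09  1.96 -0.    1.08 -1.73]
units x y z [-0.02  3.27 -0.01] turn -0.01 mm 131
```

>>> drive_tool(
  commands="1 0 .15 0 0;1 0 .3 0 0;1 0 .45 0 0;1 0 .6 0 0;1 0 .75 0 0;1 0 .9 0 0;1 0 1.05 0 0;1 0 1.2 0 0",
)

```text
t: 14.32
tool_pos: [0.5393, -0.027, 0.015]
tool_rot: [0.089, 1.568, -0.095]
contact_force: [-0.8, -8.9, 1.1]
opening: 0.0
```

```bash
python3 -c "
from h import *
ff();to(st(40,-.5,15),83.3);grab('j')
s=cv2.imread('pics/j_side.png')[130:270,200:370];cv2.imwrite('pics/j1.png',cv2.resize(s,None,fx=4,fy=4,interpolation=cv2.INTER_CUBIC))"
```

```text
t 14.32 st [-42.05  -0.41] z 15.0 Ffeed 8.92 Flat -0.24 Fz 1.05
t 14.32 pos [ 0.5393 -0.027   0.015 ] head 83.27 st [-42.   -0.4] F [-0.8  -8.89  1.05] open 0.0 q [-0.19  0.09  1.96 -0.    1.09 -1.64]
units x y z [-0.01  2.05  0.  ] turn -0.01 mm 82
```

View pics/j1.png

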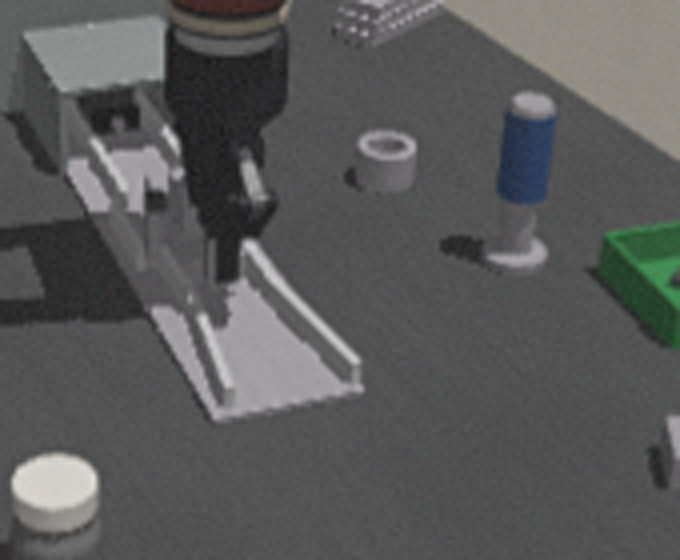

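>>> drive_tool(
  commands="1 0 .15 0 0;1 0 .3 0 0;1 0 .45 0 0;1 0 .6 0 0;1 0 .75 0 0;1 0 .9 0 0;1 0 1 0 0;1 0 1.1 0 0",
)

```text
t: 15.08
tool_pos: [0.5447, 0.017, 0.0149]
tool_rot: [0.09, 1.568, -0.095]
contact_force: [0.9, -7.4, 0.4]
opening: -0.0001
```

```bash
python3 -c "
from h import *
ff();to(st(32,-.5,15),83.3)"
```

```text
t 15.08 st [ 2.27 -0.64] z 14.9 Ffeed 7.28 Flat -1.77 Fz 0.35
t 15.08 pos [0.5447 0.017  0.0149] head 83.28 st [ 2.3 -0.6] F [ 0.91 -7.43  0.35] open -0.0001 q [-0.1   0.1   1.95 -0.    1.09 -1.56]
units x y z [-0.    0.74 -0.  ] turn -0.0 mm 30
```

>>> drive_tool(
  commands="1 0 .1 0 0;1 0 .2 0 0;1 0 .3 0 0;1 0 .4 0 0;1 0 .5 0 0;1 0 .6 0 0;1 0 .65 0 0;1 0 .7 0 0",
)

```text
t: 15.75
tool_pos: [0.5482, 0.0448, 0.015]
tool_rot: [0.09, 1.567, -0.094]
contact_force: [2.4, -7.6, -0.0]
opening: 0.0003
```

```bash
python3 -c "
from h import *
ff();grab('k')
s=cv2.imread('pics/k_side.png')[120:260,180:350];cv2.imwrite('pics/k1.png',cv2.resize(s,None,fx=4.5,fy=4.5,interpolation=cv2.INTER_CUBIC))
ff()"
```

```text
t 15.75 st [30.33 -0.87] z 15.0 Ffeed 7.28 Flat -3.24 Fz -0.0
t 15.85 st [30.67 -0.85] z 15.0 Ffeed 5.3 Flat -1.1 Fz 0.44
```

View pics/k1.png

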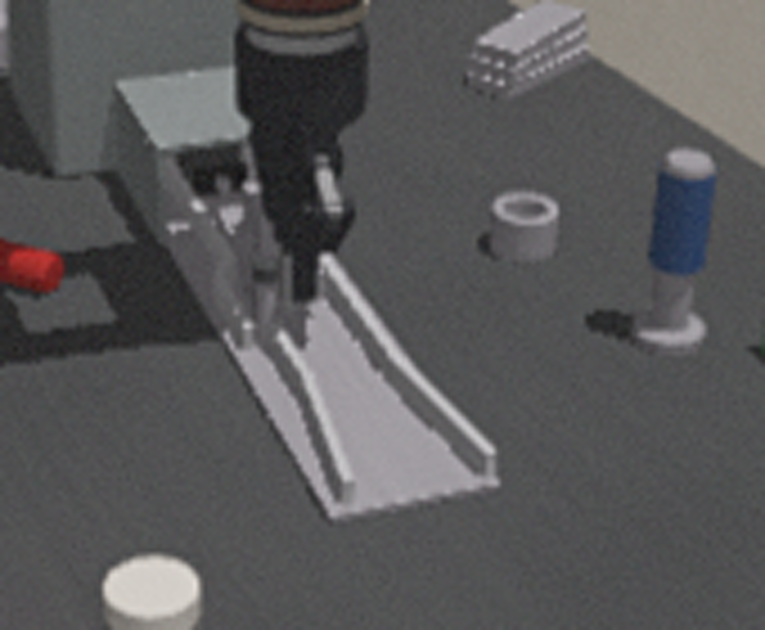

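>>> drive_tool(
  commands="1 0 .05 0 0;1 0 .1 0 0;1 0 .15 0 0;1 0 .2 0 0;1 0 .24 0 0;1 0 .28 0 0;1 0 .32 0 0;1 0 .36 0 0",
)

```text
t: 16.52
tool_pos: [0.5498, 0.059, 0.0149]
tool_rot: [0.09, 1.567, -0.094]
contact_force: [0.1, -9.1, 0.5]
opening: -0.0001
```

```bash
python3 -c "
from h import *
ff()"
```

```text
t 16.52 st [44.59 -0.8 ] z 14.9 Ffeed 9.03 Flat -1.16 Fz 0.45
```

>>> drive_tool(
  commands="1 0 .02 0 0;1 0 .04 0 0;1 0 .06 0 0",
)

```text
t: 16.77
tool_pos: [0.5499, 0.061, 0.015]
tool_rot: [0.089, 1.568, -0.095]
contact_force: [0.5, -8.3, 1.9]
opening: 0.0002
```

```bash
python3 -c "
from h import *
ff()"
```

```text
t 16.77 st [46.58 -0.69] z 15.0 Ffeed 8.13 Flat -1.51 Fz 1.93
```

>>> drive_tool(
  commands="1 0 .02 0 0;1 0 .04 0 0;1 0 .06 0 0",
)

```text
t: 17.02
tool_pos: [0.5502, 0.0636, 0.0149]
tool_rot: [0.09, 1.568, -0.095]
contact_force: [1.2, -7.4, 1.0]
opening: 0.0002
```

```bash
python3 -c "
from h import *
ff()"
```

```text
t 17.02 st [49.19 -0.7 ] z 14.9 Ffeed 7.23 Flat -2.06 Fz 0.98
```

>>> drive_tool(
  commands="1 0 .02 0 0;1 0 .04 0 0;1 0 .06 0 0",
)

```text
t: 17.27
tool_pos: [0.5505, 0.066, 0.0149]
tool_rot: [0.09, 1.568, -0.095]
contact_force: [0.6, -8.3, 0.3]
opening: 0.0002
```

>>> drive_tool(
  commands="1 0 .02 0 0;1 0 .04 0 0;1 0 .06 0 0",
)

```text
t: 17.52
tool_pos: [0.5508, 0.0684, 0.015]
tool_rot: [0.09, 1.568, -0.095]
contact_force: [0.7, -7.3, 1.2]
opening: 0.0
```

>>> drive_tool(
  commands="1 0 .02 0 0;1 0 .04 0 0;1 0 .06 0 0",
)

```text
t: 17.77
tool_pos: [0.5511, 0.0708, 0.015]
tool_rot: [0.09, 1.568, -0.095]
contact_force: [1.1, -7.3, 1.0]
opening: 0.0002
```

>>> drive_tool(
  commands="1 0 .02 0 0;1 0 .04 0 0;1 0 .06 0 0",
)

```text
t: 18.02
tool_pos: [0.5514, 0.0732, 0.0149]
tool_rot: [0.09, 1.568, -0.095]
contact_force: [0.1, -6.9, 1.8]
opening: 0.0001
```

>>> drive_tool(
  commands="1 0 .02 0 0;1 0 .04 0 0;1 0 .06 0 0",
)

```text
t: 18.27
tool_pos: [0.5516, 0.0756, 0.0149]
tool_rot: [0.09, 1.568, -0.094]
contact_force: [0.5, -7.9, 1.3]
opening: -0.0004
```

>>> drive_tool(
  commands="1 0 .02 0 0;1 0 .04 0 0;1 0 .06 0 0",
)

```text
t: 18.52
tool_pos: [0.5519, 0.078, 0.0149]
tool_rot: [0.09, 1.568, -0.095]
contact_force: [0.6, -7.6, 1.2]
opening: -0.0
```

>>> drive_tool(
  commands="1 0 .02 0 0;1 0 .04 0 0;1 0 .06 0 0",
)

```text
t: 18.77
tool_pos: [0.5522, 0.0803, 0.015]
tool_rot: [0.09, 1.568, -0.095]
contact_force: [0.0, -8.4, 1.2]
opening: 0.0002
```

>>> drive_tool(
  commands="1 0 .02 0 0;1 0 .04 0 0;1 0 .06 0 0",
)

```text
t: 19.02
tool_pos: [0.552, 0.0829, 0.0149]
tool_rot: [0.09, 1.569, -0.094]
contact_force: [-0.2, -8.1, 2.5]
opening: -0.0003
```

>>> drive_tool(
  commands="1 0 .02 0 0;1 0 .04 0 0;1 0 .06 0 0",
)

```text
t: 19.27
tool_pos: [0.5523, 0.0853, 0.0149]
tool_rot: [0.09, 1.569, -0.094]
contact_force: [-0.9, -6.9, 2.1]
opening: -0.0005
```

>>> drive_tool(
  commands="1 0 .02 0 0;1 0 .04 0 0;1 0 .06 0 0",
)

```text
t: 19.52
tool_pos: [0.5525, 0.0877, 0.0149]
tool_rot: [0.09, 1.569, -0.094]
contact_force: [-1.4, -7.5, 3.3]
opening: 0.0
```

>>> drive_tool(
  commands="1 0 .02 0 0;1 0 .04 0 0;1 0 .06 0 0",
)

```text
t: 19.77
tool_pos: [0.5528, 0.09, 0.0149]
tool_rot: [0.09, 1.569, -0.095]
contact_force: [-0.3, -8.0, 2.8]
opening: -0.0001
```

```bash
python3 -c "
from h import *
ff()"
```

```text
t 19.77 st [75.7  -0.22] z 14.9 Ffeed 7.97 Flat -0.66 Fz 2.8
```

>>> drive_tool(
  commands="1 0 .02 0 0;1 0 .04 0 0;1 0 .06 0 0",
)

```text
t: 20.02
tool_pos: [0.5531, 0.0923, 0.0149]
tool_rot: [0.09, 1.569, -0.095]
contact_force: [-0.7, -7.8, 4.0]
opening: 0.0003
```

>>> drive_tool(
  commands="1 0 .02 0 0;1 0 .04 0 0;1 0 .06 0 0",
)

```text
t: 20.27
tool_pos: [0.5534, 0.0946, 0.0149]
tool_rot: [0.09, 1.569, -0.095]
contact_force: [-0.7, -7.9, 2.5]
opening: 0.0001
```

>>> drive_tool(
  commands="1 0 .02 0 0;1 0 .04 0 0;1 0 .06 0 0",
)

```text
t: 20.52
tool_pos: [0.5536, 0.0968, 0.0149]
tool_rot: [0.089, 1.569, -0.095]
contact_force: [-1.1, -9.2, 2.4]
opening: -0.0002
```

>>> drive_tool(
  commands="1 0 .01 0 0;1 0 .02 0 0;1 0 .03 0 0",
)

```text
t: 20.77
tool_pos: [0.5538, 0.0974, 0.0149]
tool_rot: [0.088, 1.569, -0.096]
contact_force: [-0.1, -11.3, 3.2]
opening: -0.0002
```

>>> drive_tool(
  commands="1 0 .01 0 0;1 0 .02 0 0;1 0 .02 0 0",
)

```text
t: 21.02
tool_pos: [0.5539, 0.0978, 0.0149]
tool_rot: [0.088, 1.569, -0.096]
contact_force: [-0.8, -12.0, 4.3]
opening: -0.0002
```

```bash
python3 -c "
from h import *
ff()"
```

```text
t 21.02 st [83.6  -0.37] z 14.9 Ffeed 12.01 Flat -0.58 Fz 4.34
```

>>> drive_tool(
  commands="1 0 .01 0 0;1 0 .02 0 0;1 0 .03 0 0",
)

```text
t: 21.27
tool_pos: [0.554, 0.0984, 0.0149]
tool_rot: [0.086, 1.569, -0.097]
contact_force: [-1.1, -14.1, 4.0]
opening: -0.0001
```

>>> drive_tool(
  commands="1 0 .01 0 0;1 0 .02 0 0;1 0 .02 0 0",
)

```text
t: 21.52
tool_pos: [0.5542, 0.0988, 0.0149]
tool_rot: [0.086, 1.569, -0.098]
contact_force: [-1.6, -17.0, 3.4]
opening: 0.0003
```

>>> drive_tool(
  commands="1 0 0 0 0",
)

```text
t: 21.6
tool_pos: [0.5542, 0.0988, 0.0149]
tool_rot: [0.086, 1.569, -0.098]
contact_force: [-1.3, -15.6, 3.8]
opening: 0.0002
```

>>> drive_tool(
  commands="1 0 0 0 0",
)

```text
t: 21.68
tool_pos: [0.5542, 0.0988, 0.0149]
tool_rot: [0.086, 1.569, -0.098]
contact_force: [-0.6, -15.5, 4.4]
opening: 0.0001
```

>>> drive_tool(
  commands="1 0 0 0 0",
)

```text
t: 21.77
tool_pos: [0.5542, 0.0988, 0.0149]
tool_rot: [0.086, 1.569, -0.098]
contact_force: [-2.1, -15.5, 4.3]
opening: -0.0001
```

>>> drive_tool(
  commands="1 0 .01 0 0;1 0 .02 0 0;1 0 .02 0 0",
)

```text
t: 22.02
tool_pos: [0.5543, 0.0992, 0.0149]
tool_rot: [0.085, 1.569, -0.098]
contact_force: [-1.2, -16.6, 3.4]
opening: -0.0001
```

>>> drive_tool(
  commands="1 0 0 0 0",
)

```text
t: 22.1
tool_pos: [0.5543, 0.0992, 0.0149]
tool_rot: [0.085, 1.569, -0.098]
contact_force: [-1.2, -17.3, 4.3]
opening: 0.0001
```

```bash
python3 -c "
from h import *
ff();grab('l')
s=cv2.imread('pics/l_side.png')[90:230,180:340];cv2.imwrite('pics/l1.png',cv2.resize(s,None,fx=4.5,fy=4.5,interpolation=cv2.INTER_CUBIC))
ff()"
```

```text
t 22.1 st [85.01 -0.59] z 14.9 Ffeed 17.33 Flat -0.81 Fz 4.27
t 22.2 st [85.01 -0.6 ] z 14.9 Ffeed 15.99 Flat -0.57 Fz 3.77
```

View pics/l1.png

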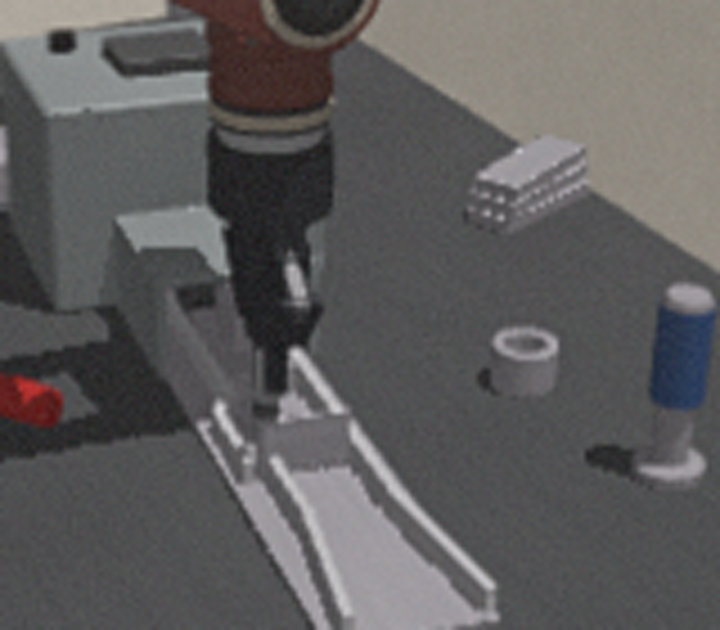

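>>> drive_tool(
  commands="1 0 .01 0 0;1 0 .02 0 0;1 0 .02 0 0;1 0 .02 0 0",
)

```text
t: 22.53
tool_pos: [0.5544, 0.0996, 0.015]
tool_rot: [0.085, 1.569, -0.099]
contact_force: [-1.2, -19.4, 3.4]
opening: -0.0001
```

>>> drive_tool(
  commands="1 0 0 0 0;1 0 0 0 0",
)

```text
t: 22.7
tool_pos: [0.5544, 0.0996, 0.0149]
tool_rot: [0.085, 1.569, -0.099]
contact_force: [-1.6, -18.1, 3.5]
opening: 0.0001
```

About 10 N above the drag. Backing off slowly, then lifting.

>>> drive_tool(
  commands="1 0 -.02 0 0;1 0 -.04 0 0;1 0 -.06 0 0;1 0 -.08 0 0;1 0 -.1 0 0;1 0 -.12 0 0;1 0 -.16 0 0;1 0 -.2 0 0",
)

```text
t: 23.37
tool_pos: [0.553, 0.0966, 0.0144]
tool_rot: [0.094, 1.57, -0.092]
contact_force: [0.2, 0.1, -1.0]
opening: 0.0001
```

```bash
python3 -c "
from h import *
ff()"
```

```text
t 23.37 st [82.34  0.39] z 14.4 Ffeed -0.16 Flat -0.22 Fz -0.95
```

>>> drive_tool(
  commands="1 0 -.05 0 0;1 0 -.05 0 0;1 -.3 -.05 0 0;1 -.8 -.05 0 0;1 -1.5 -.05 0 0;1 -2.3 -.05 0 0;1 -3 -.05 0 0;1 -3.5 -.05 0 0",
)

```text
t: 24.03
tool_pos: [0.5542, 0.0945, 0.1588]
tool_rot: [0.093, 1.565, -0.091]
contact_force: [0.9, -0.4, 0.3]
opening: 0.0004
```

>>> drive_tool(
  commands="1 -.5 -1 0 0;1 -1 -2 0 0;1 -1 -3 0 0;1 -1 -4 0 0;1 -1 -5 0 0;1 -1 -6 0 0;1 -1 -6 0 0;1 -1 -6 0 0",
)

```text
t: 24.7
tool_pos: [0.5246, -0.1458, 0.1953]
tool_rot: [0.096, 1.568, -0.095]
contact_force: [-0.7, 0.8, 1.3]
opening: -0.0
```

```bash
python3 -c "
from h import *
ff();grab('m')
s=cv2.imread('pics/m_side.png')[90:260,150:350];cv2.imwrite('pics/m1.png',cv2.resize(s,None,fx=3.5,fy=3.5,interpolation=cv2.INTER_CUBIC))
s=cv2.imread('pics/m_top.png')[130:220,100:290];cv2.imwrite('pics/m2.png',cv2.resize(s,None,fx=4,fy=4,interpolation=cv2.INTER_CUBIC))
im,d=load('m','top');P=cloud('top',d)
S=np.stack([(P[...,:2]-O)@F*1000,(P[...,:2]-O)@Lf*1000,P[...,2]*1000],-1)
m=(S[...,2]>50)&(S[...,2]<62)&(abs(S[...,1])<20)&(S[...,0]>90)&(S[...,0]<153)
print('tenon',m.sum(),S[m][:,:2].min(0),S[m][:,:2].max(0))
m=(S[...,2]>23)&(S[...,2]<34)&(abs(S[...,1])<20)&(S[...,0]>40)&(S[...,0]<153)
print('base',m.sum(),S[m][:,:2].min(0),S[m][:,:2].max(0))
"
```

```text
t 24.7 st [-161.73    0.29] z 195.3 Ffeed -0.69 Flat 0.79 Fz 1.29
tenon 92 [123.403589   -12.51396157] [152.70426932  12.40149839]
base 146 [ 95.17842379 -19.09734891] [151.62656546  19.97761275]
```

View pics/m1.png

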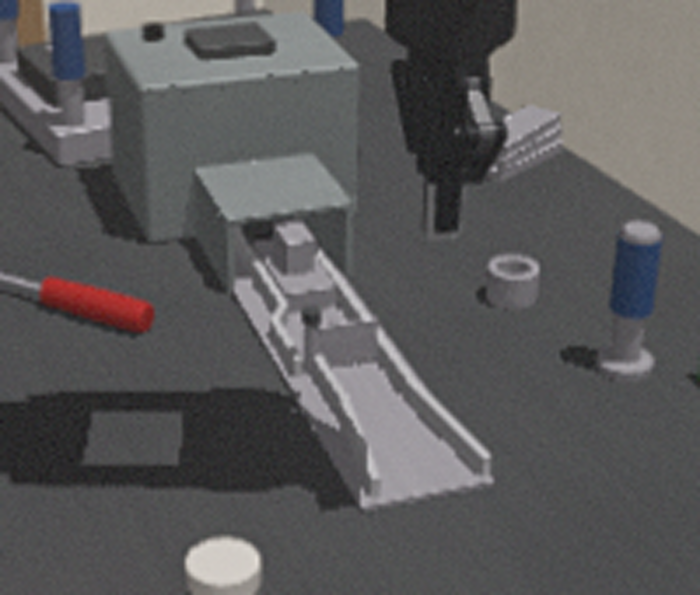

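View pics/m2.png

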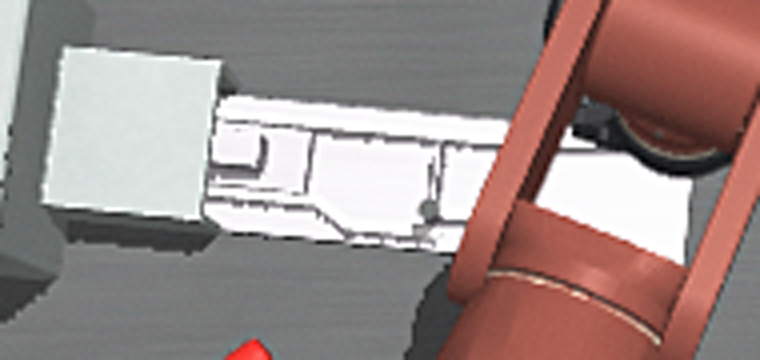

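The insert lies home with its rear face about 95 mm past the gate, and the flap is shut across the lane. The force slope while pressing (about 3.7 N/mm) matches the buffer. Handing in.

```bash
python3 -c "
from h import *
print(ctrl.finish_job())"
```

```text
the job is handed in; nothing more can be done
None
```

I set the insert on the infeed ledge, released it, and pushed it by its rear face with the shut fingers, through the flap gate and in under the hood to the stop. The job was handed in at about 25 s of the 72 s allowed; no verdict was reported.

**Pressing home:** Sliding drag was about 7.8 N. At the stop the force rose about 3.7 N per mm over roughly 2.8 mm, close to the buffer's 4 N per mm. It settled at about 18 N, some 10.5 N above drag, with a highest reading of 19.4 N (+11.6 N). The drag figure is only good to about ±0.7 N. If the lower drag read before the flap (about 5.5 N) is the right one, the highest reading was about 14 N over, still under 15.

**Last checks:**
- The pictures show the insert flat in the lane, its rear face about 95 mm past the gate (allowed 66 to 111), and the flap shut behind it.
- The bush, pillar, jar and screwdriver stood where they were in the last crop I viewed. I did not check the plain block or the look-alikes again at the end.
- The arm was clear and touching nothing.
- The plunger could not be seen, so I judge it fully in from the buffer force alone.

**Disagreements:** The two cameras differed by 1 to 3 mm on where the lane's centre line lies, and I used a compromise. The insert showed a small sideways force (up to about 6 N) as it was lowered, but it landed flat and the guides lined it up. While pushing I also felt 2 to 4 N upward on the tool, which I put down to friction on the rear face.

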